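# Load the polished plate and hold the microscope over it

## Robot

A 7-joint arm with a two-finger parallel gripper is mounted at the origin on the work surface. World frame = base frame: x ahead of the robot, y to its left, z up, the work surface at z = 0. Lengths are in m, angles in rad, forces in N, time in s.
With the tool pointing down it reaches from about 0.35 to 0.9 m from the base axis. Payload 19.9 kg.
Tool frame: the origin (TCP) lies midway between the tips of the shut fingers; the grasp point (between the pads) lies 19 mm behind it (r.tcp_to_grasp is the distance from the TCP to the grasp point, in m); z points along the fingers, y is the line along which they close (so a half turn about z gives the same grasp; the last joint's range is limited). The gripper opens to 94 mm and grips with 3 to 60 N. Pads are 16 mm wide; open, the fingers measure 119 mm over their backs; the gripper's body (75 mm by 177 mm) begins 78 mm behind the grasp point.
Start: joints at [-1.383, 0.417, -0.01, 1.614, 0.005, 1.111, -0.053], TCP at [0.142, 0.609, 0.178] pointing down, gripper open.
Joint ranges: [-2.81, 2.81], [-0.39, 2.02], [-1.27, 1.25], [0.06, 2.57], [-1.19, 4.33], [0.19, 2], [-2.82, 2.82]. Speed limits (rad/s): [1.89, 1.89, 2.39, 2.39, 3.01, 3.01, 3.01].

## Interface

Orientations are given as a unit quaternion [x, y, z, w].
In Python, from rig import r gives the robot as it stands. The module is installed in compiled form; this text tells all that it offers.
- The arm moves only by the tool move_arm, never from a script. Its argument "series" is a list of rows, each an object of numbers: "x", "y", "z": the shift along the tool's x, y, z in normalised numbers (1 is 0.5 m); "ax", "ay", "az": the turn, a rotation vector about the tool's x, y, z in parts of the range, where 1.0 means 90 degrees; "gripper": the finger opening in m, from 0 to 0.094. A call has 1 to 10 rows; each row is the pose to reach, as a shift and turn from the pose commanded when the call began, along the tool's axes at that moment; what a row does not reach only later rows make up. A row lasts 1/8 s, in which the tool goes at most 62.5 mm and 10.7 degrees, less where a joint would pass 70% of its speed; a pose out of reach is approached as far as the arm can. Shift and turn numbers lie between -1 and 1, and a call with a number outside is refused. A call with a gripper value outside its range is refused whole. The fingers move at their own pace and stop on an object; the grip force is fixed at half the most. Time passes only in rows, so rows that repeat a pose let the fingers close. It gives the time, the measured TCP pose, the force, the opening and the grip force at its end, in the units of the state.
- r.get_obs(): the state, without advancing time (a new reading comes with each control period).
- r.read_camera(name): name is "scene" or "top" or "wrist"; returns the picture (480x640x3 uint8, red, green, blue); there is no depth.
- r.camera_info(name): a dict with "fx", "fy", "cx", "cy" (pixels), "pose" (4x4, takes a point from camera to world coordinates); the wrist camera has in their place "hand_eye" (4x4, takes a point from camera to tool coordinates, whose origin is the TCP and whose axes are the flange's). Camera axes: x right, y down, z forward; pixel columns grow to the right and rows downward; lengths in m; the calibration is good to about 2 mm. A picture is of the moment at which its call begins: read the wrist's pose just before it. camera_info takes no time and is no camera call.
- r.close_job(): hands the job in; it is judged then, once.
The state is a dict: "clock": time; "joint_pos": joint angles; "qd": joint speeds; "effort": joint torques, N m; "ee_pos": TCP position; "ee_rot": TCP orientation; "ft_force": force on the tool from outside, world axes, zero at the start; "torque": the same for the moment, N m; "width": opening from 0.0 (shut) to 1.0 (fully open); "finger_force": force on a finger pad.
Only numpy, scipy, OpenCV 4.12 (cv2) and the standard library are available. Lean on these libraries where they do the work, as an engineer would, in place of code of your own. Each camera call takes 0.05 s, during which the arm holds its last target. There are 200 camera calls.

## Task

First slide the carrier plate flat into the lipped guide, nose first under the lips, until it is fully home against the back stop, and let go of it. Then pick up the hand-held inspection microscope, carry it over the blue parts bin without touching the bin, and finish still holding it still and upright about 10 mm above the polished insert of the plate, centred on it with the long side of its hood along the plate, never touching the carrier with it. Leave the bin, jar, bottle and tape roll where they are.

Things in the scene. Friction and masses are not known exactly. Their poses are not given: they have to be found in the camera images.
- carrier: loose aluminium carrier plate, 130 (x) x 64 (y) x 8 mm, 0.15 to 0.31 kg, flat on the bench. Origin: centre of its underside; +x points to its nose (the end that goes in first), z up. A grip fin, 8 mm thick (x), 36 wide (y), reaches 44 mm above the underside; its centre is at x = -55 mm, 10 mm from the tail edge.
- insert (a point): centre of the mirror-polished rectangular steel insert (62 x 40 mm, long side along the plate), flush in the top face of the carrier: at x = +18 mm, y = 0, 8 mm above the carrier's underside; axes as the carrier's. The hovering target.
- guide: steel U-shaped guide fixed to the bench, open at its -x end and floor (the carrier slides on the bench itself). Origin and axes coincide with the carrier's when that is home. Two rails along x, 67 mm apart inside, from x = -35 to +77 mm, outside width 91 mm. Lips over them: underside 10, top 15 mm above the bench, leaving a 50 mm wide open gap above the plate. Back stop face at x = +65 mm.
- mouth (a point): mid-mouth of the guide, at bench height, at guide x = -35 mm; axes as the guide's (+x points in). In front of it, to x = -55 mm of the guide, the rails have low flares without lips, opening to 85 mm apart. When the carrier is home its fin stands outside the rails, 20 mm before this point.
- microscope: loose hand-held inspection microscope standing upright, 110 mm high, 0.11 to 0.22 kg. Origin: centre of its underside, z up. Hood (bottom 30 mm) 56 (x) x 38 (y) mm, grey; a 44 x 32 mm step to 40 mm; above it, to 110 mm, a squared white body 34 (x) x 28 (y) mm, to be gripped, best across its 28 mm at about 85 mm height. It may point either way round along the plate.
- bin: loose open blue plastic parts bin with files in it, 248 (x) x 94 (y) x 70 mm high, 0.9 kg, between the microscope and the guide. Origin: centre of its underside; x along its length. Leave it in place.
- jar: small white jar with a steel cap, diameter 44, height 55 mm, beside the microscope (they may change places). Origin: centre of underside. Leave it alone.
- bottle: clear water bottle, diameter 56, height 150 mm, at the far side. Origin: centre of underside. Leave it alone.
- tape: roll of tape lying flat, diameter 100, height 24 mm, at the far side. Origin: centre of underside. Leave it alone.
Not all that is in view belongs to the job. Leave any turquoise look-alike of the microscope alone. What is shaped like the carrier but pink is not meant.

How it is judged:
By the outcome, as a careful person would: the job done as asked, in the order asked, and still so for the second after the job is handed in, while the arm keeps its last pose, push and grip.
It also fails if it takes over 69 s, if anything falls off the work surface, if the arm or the gripper's body presses on something with over 40 N, if the wrist force passes 120 N, or if a joint passes its speed limit or range.

## Working session

There is one attempt and no reset: what is moved stays moved. The work goes in short steps, Python scripts to look and compute and a tool call to move; the robot and the scene stay as the last step left them, time stands still between calls to the robot, and variables do not carry over. Pictures are saved under pics/ and viewed, at most 10 in all, crops included, and the job is handed in when it is done.

Besides the shell and the picture viewer there is one more tool, called after "Emit:" in YAML: its name, and indented under it one key for each argument. move_arm: Moves the arm, as the interface text tells. Its arguments: {"type":"object","properties":{"series":{"type":"array","items":{"type":"object","properties":{"x":{"type":"number"},"y":{"type":"number"},"z":{"type":"number"},"ax":{"type":"number"},"ay":{"type":"number"},"az":{"type":"number"},"gripper":{"type":"number"}}}}},"required":["series"]}

```bash
mkdir -p pics; python3 - <<'E'
from rig import r
import cv2,numpy as np
o=r.get_obs();print(o)
for n in ("scene","top"):
    im=r.read_camera(n);cv2.imwrite(f"pics/{n}0.png",im[:,:,::-1]);i=r.camera_info(n);print(n,{k:np.round(v,4).tolist() for k,v in i.items()})
print(np.round(r.camera_info("wrist")["hand_eye"],4).tolist(),r.camera_info("wrist")["fx"],r.tcp_to_grasp)
E
```

```text
{'clock': 0.0, 'joint_pos': array([-1.38247475,  0.41798525, -0.01030252,  1.61418884,  0.00468573,
        1.11068831, -0.05301568]), 'qd': array([ 6.49244833e-04,  4.96036487e-04,  1.32498091e-03,  4.08691789e-04,
        8.28780672e-05, -7.04510917e-04, -1.83551217e-03]), 'effort': array([-1.77231468e-03, -8.51229501e+01,  6.37737159e-01, -4.25997162e+01,
       -4.88916971e-02,  1.84641749e-02,  1.35241953e-04]), 'ee_pos': array([0.14229296, 0.60815534, 0.1772121 ]), 'ee_rot': array([ 1.14665072e-01,  9.93404013e-01, -6.22095484e-04, -3.15963633e-05]), 'ft_force': array([0.33720313, 0.00332525, 0.09121442]), 'torque': array([-0.04833707, -0.06082659,  0.01203576]), 'finger_force': 0.0, 'width': 0.9981320194844812}
scene {'fx': 445.2366, 'fy': 445.2366, 'cx': 313.0253, 'cy': 241.9466, 'pose': [[0.0996, 0.6088, -0.7871, 1.2658], [0.9948, -0.078, 0.0656, 0.061], [-0.0215, -0.7895, -0.6134, 0.5406], [0.0, 0.0, 0.0, 1.0]]}
top {'fx': 493.1394, 'fy': 493.1394, 'cx': 318.3472, 'cy': 237.2994, 'pose': [[0.0074, -0.9954, 0.096, 0.555], [-0.9997, -0.0097, -0.0229, 0.1289], [0.0237, -0.0958, -0.9951, 1.043], [0.0, 0.0, 0.0, 1.0]]}
[[-0.0004, -0.9571, -0.2896, 0.0843], [1.0, -0.0004, -0.0002, 0.0002], [0.0001, -0.2896, 0.9571, -0.2069], [0.0, 0.0, 0.0, 1.0]] 342.5402120773823 0.0188
```

View pics/scene0.png

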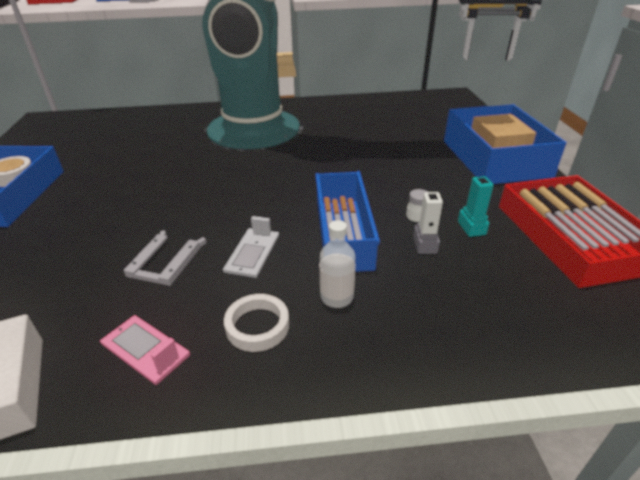

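View pics/top0.png

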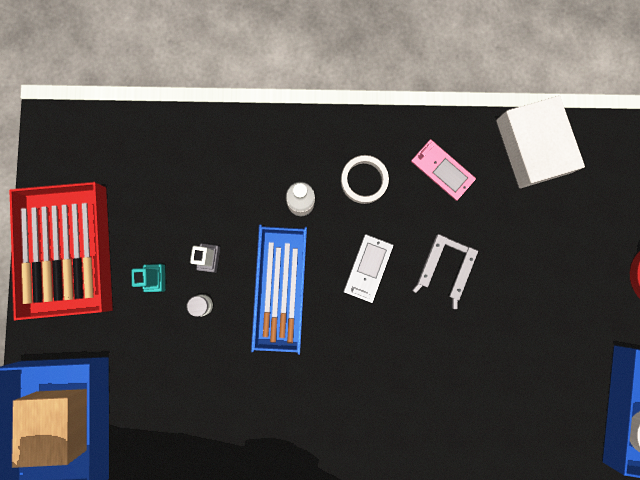

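```bash
cat > h.py <<'E'
import cv2,numpy as np
from rig import r
from scipy.spatial.transform import Rotation as R
def cam(n):
    i=r.camera_info(n);K=(i["fx"],i["fy"],i["cx"],i["cy"])
    if n=="wrist":
        o=r.get_obs();T=np.eye(4);T[:3,:3]=R.from_quat(o["ee_rot"]).as_matrix();T[:3,3]=o["ee_pos"];P=T@i["hand_eye"]
    else:P=np.array(i["pose"])
    return K,P
def ray(px,z,K,P):
    px=np.atleast_2d(np.asarray(px,float));d=np.c_[(px[:,0]-K[2])/K[0],(px[:,1]-K[3])/K[1],np.ones(len(px))]@P[:3,:3].T
    return (P[:3,3]+d*((z-P[2,3])/d[:,2])[:,None])[:,:2]
def proj(p,K,P):
    c=(np.atleast_2d(p)-P[:3,3])@P[:3,:3];return np.c_[c[:,0]/c[:,2]*K[0]+K[2],c[:,1]/c[:,2]*K[1]+K[3]]
def rect(xy):
    (c,s,a)=cv2.minAreaRect((xy*1000).astype(np.float32));return np.round(c,1),np.round(s,1),round(a,1)
E
python3 - <<'E'
from h import *
K,P=cam("top");im=cv2.imread("pics/top0.png")
hsv=cv2.cvtColor(im,cv2.COLOR_BGR2HSV)
m=((hsv[:,:,2]>85)&(hsv[:,:,1]<70)).astype(np.uint8)
cs,_=cv2.findContours(m,cv2.RETR_EXTERNAL,cv2.CHAIN_APPROX_NONE)
for c in cs:
    if cv2.contourArea(c)<150:continue
    x,y,w,h=cv2.boundingRect(c)
    if y<140 or x<110:continue
    print((x,y,w,h),cv2.contourArea(c),*[ (z,rect(ray(c[:,0],z,K,P))) for z in (.008,.015)])
    ap=cv2.approxPolyDP(c,2.,True)[:,0]
    print(ap.tolist())
b=((hsv[:,:,0]>100)&(hsv[:,:,0]<125)&(hsv[:,:,1]>120)).astype(np.uint8)
cs,_=cv2.findContours(b,cv2.RETR_EXTERNAL,cv2.CHAIN_APPROX_NONE)
for c in cs:
    if cv2.contourArea(c)>1000:print('blue',cv2.boundingRect(c),rect(ray(c[:,0],.07,K,P)))
a=cv2.resize(im[220:320,335:485],None,fx=5,fy=5,interpolation=cv2.INTER_CUBIC)
cv2.imwrite("pics/crop1.png",a)
E
```

```text
(630, 411, 10, 41) 268.0 (0.008, (array([ 260.5, -550.2]), array([18.8, 80. ]), 86.8)) (0.015, (array([ 262.5, -545.6]), array([18.7, 79.5]), 86.8))
[[639, 411], [632, 417], [631, 443], [639, 451]]
(187, 295, 26, 22) 420.5 (0.008, (array([510.8, 350.1]), array([43.1, 51.7]), 0.4)) (0.015, (array([511.1, 348.6]), array([42.8, 51.3]), 0.4))
[[194, 296], [187, 303], [189, 313], [195, 316], [208, 313], [212, 307], [211, 300], [205, 295]]
(289, 248, 9, 71) 270.0 (0.008, (array([559.2, 157.4]), array([ 10.2, 145.6]), 87.5)) (0.015, (array([559.2, 157.2]), array([ 10.1, 144.7]), 87.5))
[[296, 248], [293, 248], [289, 317], [293, 318]]
(272, 247, 9, 71) 275.5 (0.008, (array([561. , 192.4]), array([ 10.3, 145.6]), 87.4)) (0.015, (array([560.9, 191.9]), array([ 10.3, 144.6]), 87.4))
[[279, 247], [276, 248], [272, 316], [276, 317]]
(190, 244, 28, 28) 542.0 (0.008, (array([610.8, 345.7]), array([53.4, 55. ]), 82.8)) (0.015, (array([610.4, 344.2]), array([53. , 54.6]), 82.8))
[[193, 246], [190, 262], [196, 264], [199, 270], [213, 271], [217, 246]]
(281, 243, 9, 70) 268.5 (0.008, (array([570.3, 173
[... 1119 characters left out ...]
33, 158, 35, 34) 549.0 (0.008, (array([ 792.9, -176.6]), array([64.5, 42.6]), 48.6)) (0.015, (array([ 791.2, -174.5]), array([64.1, 42.3]), 48.6))
[[445, 158], [433, 172], [455, 191], [467, 177]]
(341, 155, 48, 49) 1773.0 (0.008, (array([781.4,   8.3]), array([100.1, 104.7]), 45.5)) (0.015, (array([779.9,   9.1]), array([ 99.4, 104. ]), 45.5))
[[360, 155], [351, 159], [343, 168], [341, 184], [349, 198], [366, 203], [377, 199], [384, 192], [388, 174], [377, 158]]
blue (0, 357, 109, 123) (array([297.8, 604.8]), array([226.1, 203.6]), 2.7)
blue (602, 345, 38, 133) (array([ 317.3, -484.4]), array([ 72.2, 247.7]), 86.8)
blue (251, 224, 56, 131) (array([547.9, 183.3]), array([ 96.2, 249.2]), 87.5)
```

View pics/crop1.png

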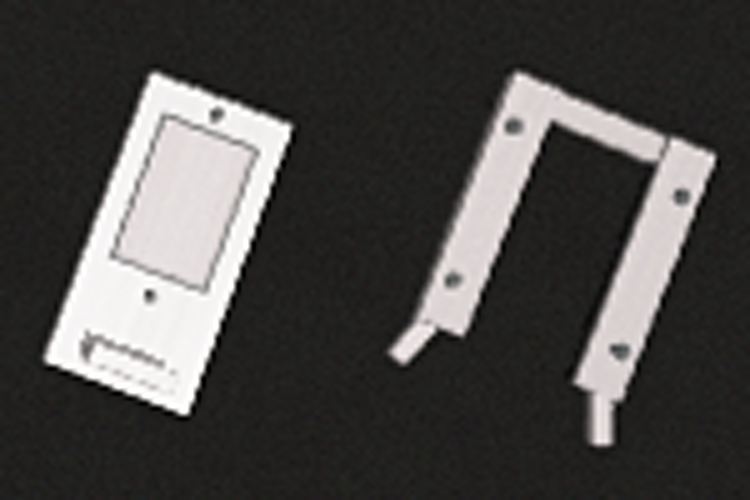

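```bash
python3 - <<'E'
from h import *
K,P=cam("top")
g=ray([[438.4,234],[478.2,251.2],[418.6,284],[459.4,300]],.015,K,P)*1000
print(g.round(1)); 
d=(g[0]-g[2])/np.linalg.norm(g[0]-g[2])+(g[1]-g[3])/np.linalg.norm(g[1]-g[3]);w=g[0]-g[1]
print(np.linalg.norm(g[0]-g[2]),np.linalg.norm(g[1]-g[3]),np.linalg.norm(w),np.linalg.norm(g[2]-g[3]))
print("yaw",np.degrees(np.arctan2(d[1],d[0])),np.degrees(np.arctan2(w[1],w[0]))-90)
c=g.mean(0);d/=np.linalg.norm(d);print("guide origin",c-21*d)
o=r.get_obs();print(R.from_quat(o["ee_rot"]).as_matrix().round(4).tolist())
ca=np.array([591.4,-.2]);dc=np.array([np.cos(np.radians(-20.4)),np.sin(np.radians(-20.4))]);fin=ca-55*dc;print("fin",fin)
E
```

```text
[[ 663.7 -147.9]
 [ 628.1 -231.6]
 [ 558.4 -104.6]
 [ 525.8 -189.7]]
113.81243061667668 110.51403716429525 90.96776902323695 91.05666157812901
yaw -22.308771890466016 -23.024649209916447
guide origin [ 574.57338014 -160.48132191]
[[-0.9737, 0.2277, -0.0002], [0.2277, 0.9737, -0.0011], [-0.0001, -0.0011, -1.0]]
fin [539.84949058  18.9714626 ]
```

The manual's scale: shifts go in shares of 0.5 m and turns go in shares of 90 degrees. Converting my numbers, -0.45 m / 0.5 = -0.9, -0.416 m / 0.5 = -0.832, 0.126 rad / 1.5708 = 0.0802.

Emit:
move_arm:
  series:
    - {"x": -0.09,"y": -0.082,"az": 0.0191}
    - {"x": -0.18,"y": -0.166,"az": 0.0382}
    - {"x": -0.27,"y": -0.25,"az": 0.0573}
    - {"x": -0.36,"y": -0.334,"az": 0.0802}
    - {"x": -0.45,"y": -0.418,"az": 0.0802}
    - {"x": -0.54,"y": -0.5,"az": 0.0802}
    - {"x": -0.63,"y": -0.584,"az": 0.0802}
    - {"x": -0.72,"y": -0.666,"az": 0.0802}
    - {"x": -0.81,"y": -0.75,"az": 0.0802}
    - {"x": -0.9,"y": -0.832,"az": 0.0802}

```text
$.series[0]: bad value
```

In the tool's units: -0.45 m / 0.5 = -0.9, -0.416 m / 0.5 = -0.832, 0.126 rad / 1.5708 = 0.0802.

Emit:
move_arm:
  series:
    - {"x": -0.09,"y": -0.082,"z": 0,"ax": 0,"ay": 0,"az": 0.0191,"gripper": 0.094}
    - {"x": -0.18,"y": -0.166,"z": 0,"ax": 0,"ay": 0,"az": 0.0382,"gripper": 0.094}
    - {"x": -0.27,"y": -0.25,"z": 0,"ax": 0,"ay": 0,"az": 0.0573,"gripper": 0.094}
    - {"x": -0.36,"y": -0.334,"z": 0,"ax": 0,"ay": 0,"az": 0.0802,"gripper": 0.094}
    - {"x": -0.45,"y": -0.418,"z": 0,"ax": 0,"ay": 0,"az": 0.0802,"gripper": 0.094}
    - {"x": -0.54,"y": -0.5,"z": 0,"ax": 0,"ay": 0,"az": 0.0802,"gripper": 0.094}
    - {"x": -0.63,"y": -0.584,"z": 0,"ax": 0,"ay": 0,"az": 0.0802,"gripper": 0.094}
    - {"x": -0.72,"y": -0.666,"z": 0,"ax": 0,"ay": 0,"az": 0.0802,"gripper": 0.094}
    - {"x": -0.81,"y": -0.75,"z": 0,"ax": 0,"ay": 0,"az": 0.0802,"gripper": 0.094}
    - {"x": -0.9,"y": -0.832,"z": 0,"ax": 0,"ay": 0,"az": 0.0802,"gripper": 0.094}

```text
clock: 1.35
ee_pos: [0.4865, 0.0993, 0.178]
ee_rot: [0.177, 0.984, 0.0, 0.0]
ft_force: [0.3, 1.2, 0.5]
width: 1.0
finger_force: 0.0
```

In the tool's units: -0.078 m / 0.5 = -0.156, -0.028 m / 0.5 = -0.056.

Emit:
move_arm:
  series:
    - {"x": -0.08,"y": -0.056,"z": 0,"ax": 0,"ay": 0,"az": 0,"gripper": 0.094}
    - {"x": -0.156,"y": -0.114,"z": 0,"ax": 0,"ay": 0,"az": 0,"gripper": 0.094}
    - {"x": -0.156,"y": -0.114,"z": 0,"ax": 0,"ay": 0,"az": 0,"gripper": 0.094}

```text
clock: 1.72
ee_pos: [0.5399, 0.0169, 0.1775]
ee_rot: [0.179, 0.984, -0.001, 0.0]
ft_force: [-0.3, 0.8, -0.6]
width: 1.0
finger_force: 0.0
```

```bash
python3 - <<'E'
from h import *
K,P=cam("wrist");o=r.get_obs();im=r.read_camera("wrist")[:,:,::-1].copy();cv2.imwrite("pics/w1.png",im)
np.savez("w1.npz",K=K,P=P);print(o["ee_pos"],o["ee_rot"],o["qd"].round(3))
E
```

```text
[0.5398595  0.01686868 0.1775173 ] [ 1.79315450e-01  9.83791280e-01 -8.27969596e-04  2.16039209e-05] [-0.051 -0.024 -0.048  0.033  0.006  0.001 -0.051]
```

View pics/w1.png

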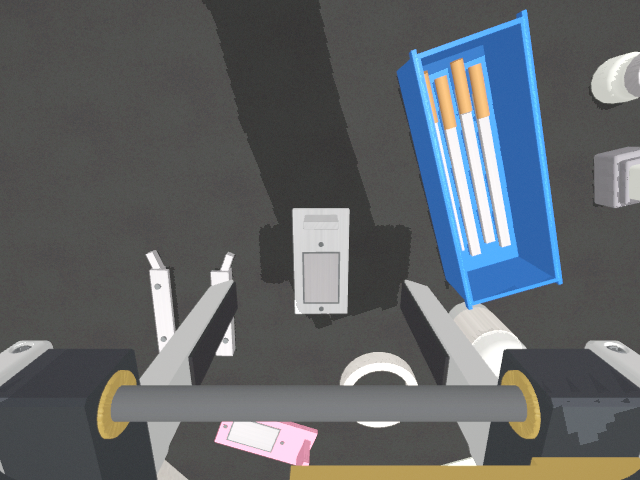

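```bash
python3 - <<'E'
from h import *
d=np.load("w1.npz");K,P=d["K"],d["P"];im=cv2.imread("pics/w1.png")
hsv=cv2.cvtColor(im,cv2.COLOR_BGR2HSV)
m=((hsv[:,:,2]>120)&(hsv[:,:,1]<60)).astype(np.uint8);m[325:]=0
cs,_=cv2.findContours(m,cv2.RETR_EXTERNAL,cv2.CHAIN_APPROX_NONE)
for c in cs:
    b=cv2.boundingRect(c)
    if 285<b[0]<300 and b[3]>80: print(b,rect(ray(c[:,0],.008,K,P)))
a=cv2.resize(im[200:322,280:360],None,fx=4.5,fy=4.5,interpolation=cv2.INTER_CUBIC)
b=cv2.resize(im[240:362,135:245],None,fx=4.5,fy=4.5,interpolation=cv2.INTER_CUBIC)
cv2.imwrite("pics/crop2.png",np.hstack([a,b[:a.shape[0]]]));print(a.shape,P.round(3).tolist())
print("fin pred",proj(np.array([[.5398,.019,.044],[.5914,-.0002,.008]]),K,P))
E
```

```text
(292, 208, 58, 106) (array([5.906e+02, 3.000e-01]), array([ 64.8, 130.1]), 69.4)
(549, 360, 3) [[0.353, 0.896, 0.271, 0.461], [0.936, -0.338, -0.104, 0.047], [-0.002, 0.29, -0.957, 0.384], [0.0, 0.0, 0.0, 1.0]]
fin pred [[320.32779893 225.30901955]
 [320.36363691 263.75184262]]
```

View pics/crop2.png

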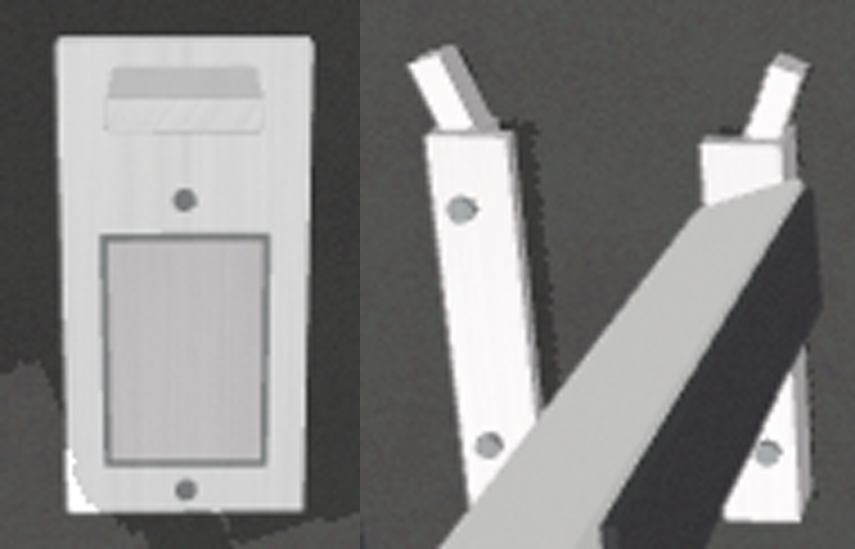

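In the tool's units: 0.11 m / 0.5 = 0.22, 0.08 m / 0.5 = 0.16.

Emit:
move_arm:
  series:
    - {"x": 0,"y": 0,"z": 0.08,"ax": 0,"ay": 0,"az": 0,"gripper": 0.094}
    - {"x": 0,"y": 0,"z": 0.16,"ax": 0,"ay": 0,"az": 0,"gripper": 0.094}
    - {"x": 0,"y": 0,"z": 0.22,"ax": 0,"ay": 0,"az": 0,"gripper": 0.08}
    - {"x": 0,"y": 0,"z": 0.22,"ax": 0,"ay": 0,"az": 0,"gripper": 0.08}
    - {"x": 0,"y": 0,"z": 0.22,"ax": 0,"ay": 0,"az": 0,"gripper": 0.07}

```text
clock: 2.4
ee_pos: [0.5394, 0.0209, 0.069]
ee_rot: [0.177, 0.984, 0.0, 0.0]
ft_force: [0.3, -0.8, -0.0]
width: 0.781
finger_force: 0.0
```

```bash
python3 - <<'E'
from h import *
d=np.load("w1.npz");K,P=d["K"],d["P"]
g=ray([[150.1,270.4],[167.9,270.4],[210.6,271.6],[229,271.6]],.015,K,P)*1000
print(g.round(1).tolist(),[np.linalg.norm(g[0]-g[3]),np.linalg.norm(g[1]-g[2])],g[[0,3]].mean(0),g[[1,2]].mean(0))
u=np.array([np.cos(np.radians(-22.3)),np.sin(np.radians(-22.3))])
print("mouth from top cam",np.array([574.6,-160.5])-35*u)
o=r.get_obs();print(o["ee_pos"],o["ee_rot"],o["qd"].round(3))
E
```

```text
[[527.3, -186.2], [534.5, -167.0], [553.3, -121.5], [560.8, -101.5]] [np.float64(91.08727028010165), np.float64(49.236455736410264)] [ 544.02241856 -143.88986432] [ 543.89861573 -144.21867158]
mouth from top cam [ 542.21765986 -147.21903442]
[0.53944168 0.02094595 0.06903187] [1.76623124e-01 9.84278413e-01 2.20665098e-04 4.77646710e-04] [ 0.003 -0.01   0.005 -0.008 -0.003 -0.003  0.002]
```

In the tool's units: 0.056 m / 0.5 = 0.112, 0.05 m / 0.5 = 0.1.

Emit:
move_arm:
  series:
    - {"x": 0,"y": -0.002,"z": 0.06,"ax": 0,"ay": 0,"az": 0,"gripper": 0.07}
    - {"x": 0,"y": -0.002,"z": 0.1,"ax": 0,"ay": 0,"az": 0,"gripper": 0.07}
    - {"x": 0,"y": -0.002,"z": 0.112,"ax": 0,"ay": 0,"az": 0,"gripper": 0.07}
    - {"x": 0,"y": -0.002,"z": 0.112,"ax": 0,"ay": 0,"az": 0,"gripper": 0.06}
    - {"x": 0,"y": -0.002,"z": 0.112,"ax": 0,"ay": 0,"az": 0,"gripper": 0.034}
    - {"x": 0,"y": -0.002,"z": 0.112,"ax": 0,"ay": 0,"az": 0,"gripper": 0.02}
    - {"x": 0,"y": -0.002,"z": 0.112,"ax": 0,"ay": 0,"az": 0,"gripper": 0.02}
    - {"x": 0,"y": -0.002,"z": 0.112,"ax": 0,"ay": 0,"az": 0,"gripper": 0.02}

```text
clock: 3.4
ee_pos: [0.5389, 0.0195, 0.0122]
ee_rot: [0.177, 0.984, 0.0, 0.0]
ft_force: [-1.1, -0.3, 6.7]
width: 0.371
finger_force: 30.0
```

In the tool's units: -0.148 m / 0.5 = -0.296, 0.0905 m / 0.5 = 0.181, 0.033 rad / 1.5708 = 0.021.

Emit:
move_arm:
  series:
    - {"x": 0.03,"y": 0,"z": -0.002,"ax": 0,"ay": 0,"az": 0,"gripper": 0.02}
    - {"x": 0.08,"y": -0.01,"z": -0.002,"ax": 0,"ay": 0,"az": 0,"gripper": 0.02}
    - {"x": 0.13,"y": -0.04,"z": -0.002,"ax": 0,"ay": 0,"az": 0,"gripper": 0.02}
    - {"x": 0.17,"y": -0.08,"z": -0.002,"ax": 0,"ay": 0,"az": 0.0064,"gripper": 0.02}
    - {"x": 0.181,"y": -0.13,"z": -0.002,"ax": 0,"ay": 0,"az": 0.0127,"gripper": 0.02}
    - {"x": 0.181,"y": -0.18,"z": -0.002,"ax": 0,"ay": 0,"az": 0.0191,"gripper": 0.02}
    - {"x": 0.181,"y": -0.23,"z": -0.002,"ax": 0,"ay": 0,"az": 0.021,"gripper": 0.02}
    - {"x": 0.181,"y": -0.276,"z": -0.002,"ax": 0,"ay": 0,"az": 0.021,"gripper": 0.02}
    - {"x": 0.181,"y": -0.296,"z": -0.002,"ax": 0,"ay": 0,"az": 0.021,"gripper": 0.02}
    - {"x": 0.181,"y": -0.296,"z": -0.002,"ax": 0,"ay": 0,"az": 0.021,"gripper": 0.02}

```text
clock: 4.65
ee_pos: [0.4021, -0.0882, 0.0129]
ee_rot: [0.194, 0.981, -0.0, -0.0]
ft_force: [-0.5, -0.0, -1.9]
width: 0.37
finger_force: 30.0
```

Emit:
move_arm:
  series:
    - {"x": 0,"y": 0,"z": 0,"ax": 0,"ay": 0,"az": 0,"gripper": 0.02}
    - {"x": 0,"y": 0,"z": 0,"ax": 0,"ay": 0,"az": 0,"gripper": 0.02}

```text
clock: 4.9
ee_pos: [0.4026, -0.0873, 0.0129]
ee_rot: [0.193, 0.981, -0.0, 0.0]
ft_force: [0.4, 0.5, -1.3]
width: 0.374
finger_force: 30.0
```

```bash
python3 - <<'E'
from h import *
o=r.get_obs();print(o["ee_pos"],o["ee_rot"],o["ft_force"],o["qd"].round(3))
K,P=cam("wrist");im=r.read_camera("wrist")[:,:,::-1].copy();cv2.imwrite("pics/w2.png",im)
np.savez("w2.npz",K=K,P=P)
t=r.read_camera("top")[:,:,::-1].copy();cv2.imwrite("pics/t2.png",t)
a=cv2.resize(t[220:400,360:500],(467,600));cv2.imwrite("pics/v2.png",np.hstack([cv2.resize(t[225:375,390:490],(333,500),interpolation=cv2.INTER_CUBIC),im[:,120:560][:480] if 0 else cv2.resize(im[100:450,150:480],(467,500))]))
E
```

```text
[ 0.40255648 -0.08725697  0.01287282] [ 1.92722904e-01  9.81253218e-01 -2.46539810e-05  5.87062201e-05] [ 0.44401551  0.54656381 -1.32117836] [ 0.001 -0.     0.001 -0.001  0.     0.002  0.003]
```

View pics/v2.png

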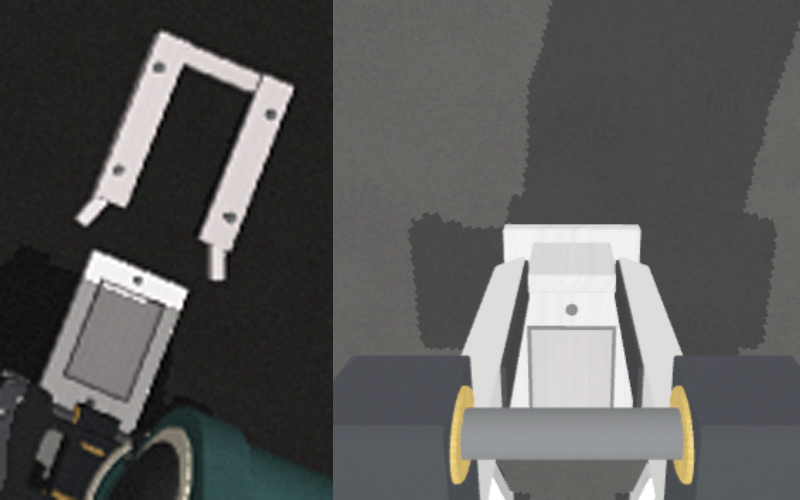

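```bash
cat > g.py <<'E'
from h import *
K,P=cam("top")
def blob(g,p,w=4):
    x,y=np.round(p).astype(int);s=g[y-w:y+w+1,x-w:x+w+1].astype(float);q=np.clip(np.median(s)-25-s,0,None)
    yy,xx=np.mgrid[y-w:y+w+1,x-w:x+w+1];d=np.hypot(xx-p[0],yy-p[1])<3.2;q=q*d;return np.array([(q*xx).sum(),(q*yy).sum()])/q.sum()
def guide(g):
    s=np.array([blob(g,p) for p in [(437.7,245.4),(471.3,259.2),(425.4,276),(459,290.1)]])
    w=ray(s,.015,K,P)*1000;b=(w[0]+w[1])/2;f=(w[2]+w[3])/2;w2=w[0]-w[1]+w[2]-w[3]
    y1=np.degrees(np.arctan2(*(b-f)[::-1]));y2=np.degrees(np.arctan2(w2[1],w2[0]))-90
    return s,w,b,f,y1,y2
E
python3 - <<'E'
from g import *
for n in("top0","t2"):
    g=cv2.imread(f"pics/{n}.png",0);s,w,b,f,y1,y2=guide(g);print(n,s.round(1).tolist(),b.round(1),f.round(1),y1,y2,np.linalg.norm(w[0]-w[1]),np.linalg.norm(w[2]-w[3]))
nrm=np.array([-np.sin(np.radians(-22.3)),np.cos(np.radians(-22.3))])
print("offset of mid from screws: top-origin lateral",(np.array([574.6,-160.5])-f)@nrm,"wrist mouth",(np.array([544,-144])-f)@nrm)
cs=[blob(g,p) for p in[(431.4,309),(417,345.6)]];c=ray(cs,.008,K,P)*1000;print(np.round(cs,1),c.round(1))
d=c[0]-c[1];print("carrier yaw",np.degrees(np.arctan2(d[1],d[0])),np.linalg.norm(d),"lat of screws in guide",(c-f)@nrm)
c0=[blob(cv2.imread("pics/top0.png",0),p) for p in[(378,242.8),(365,279)]];c0=ray(c0,.008,K,P)*1000;d=c0[0]-c0[1];print("orig",c0.round(1),np.linalg.norm(d),np.degrees(np.arctan2(d[1],d[0])),"centre lat",)
E
```

```text
top0 [[437.2, 244.8], [471.0, 258.9], [425.0, 275.6], [458.6, 289.8]] [ 626.3 -180.4] [ 561.5 -153.4] -22.629549086001617 -22.415191608566033 76.65669244903587 75.95508842457475
t2 [[437.2, 244.8], [471.0, 258.9], [425.0, 275.5], [458.6, 289.8]] [ 626.3 -180.5] [ 561.5 -153.4] -22.67295816011308 -22.41550815909433 76.63863861690095 75.93866074596828
offset of mid from screws: top-origin lateral -1.6000677291538614 wrist mouth 2.05453414262398
[[430.9 308.6]
 [416.1 346.9]] [[ 507.5 -131.5]
 [ 428.4  -99.4]]
carrier yaw -22.09472275792888 85.28839422325741 lat of screws in guide [-0.19885459 -0.50442211]
orig [[644.7 -20.7]
 [568.7   7.8]] 81.20136142759775 -20.474714448170783 centre lat
```

In the tool's units: -0.05 m / 0.5 = -0.1, 0.0003 m / 0.5 = 0.0006, 0.004 rad / 1.5708 = 0.0025.

Emit:
move_arm:
  series:
    - {"x": -0.016,"y": 0.0006,"z": 0,"ax": 0,"ay": 0,"az": 0.0025,"gripper": 0.02}
    - {"x": -0.032,"y": 0.0006,"z": 0,"ax": 0,"ay": 0,"az": 0.0025,"gripper": 0.02}
    - {"x": -0.048,"y": 0.0006,"z": 0,"ax": 0,"ay": 0,"az": 0.0025,"gripper": 0.02}
    - {"x": -0.06,"y": 0.0006,"z": 0,"ax": 0,"ay": 0,"az": 0.0025,"gripper": 0.02}
    - {"x": -0.07,"y": 0.0006,"z": 0,"ax": 0,"ay": 0,"az": 0.0025,"gripper": 0.02}
    - {"x": -0.08,"y": 0.0006,"z": 0,"ax": 0,"ay": 0,"az": 0.0025,"gripper": 0.02}
    - {"x": -0.09,"y": 0.0006,"z": 0,"ax": 0,"ay": 0,"az": 0.0025,"gripper": 0.02}
    - {"x": -0.1,"y": 0.0006,"z": 0,"ax": 0,"ay": 0,"az": 0.0025,"gripper": 0.02}

```text
clock: 6.0
ee_pos: [0.449, -0.1066, 0.0129]
ee_rot: [0.195, 0.981, -0.0, 0.0]
ft_force: [-0.4, -0.3, -0.7]
width: 0.372
finger_force: 30.0
```

Emit:
move_arm:
  series:
    - {"x": -0.012,"y": 0,"z": 0,"ax": 0,"ay": 0,"az": 0,"gripper": 0.02}
    - {"x": -0.028,"y": 0,"z": 0,"ax": 0,"ay": 0,"az": 0,"gripper": 0.02}
    - {"x": -0.044,"y": 0,"z": 0,"ax": 0,"ay": 0,"az": 0,"gripper": 0.02}
    - {"x": -0.06,"y": 0,"z": 0,"ax": 0,"ay": 0,"az": 0,"gripper": 0.02}
    - {"x": -0.076,"y": 0,"z": 0,"ax": 0,"ay": 0,"az": 0,"gripper": 0.02}
    - {"x": -0.092,"y": 0,"z": 0,"ax": 0,"ay": 0,"az": 0,"gripper": 0.02}
    - {"x": -0.108,"y": 0,"z": 0,"ax": 0,"ay": 0,"az": 0,"gripper": 0.02}
    - {"x": -0.124,"y": 0,"z": 0,"ax": 0,"ay": 0,"az": 0,"gripper": 0.02}
    - {"x": -0.138,"y": 0,"z": 0,"ax": 0,"ay": 0,"az": 0,"gripper": 0.02}
    - {"x": -0.144,"y": 0,"z": 0,"ax": 0,"ay": 0,"az": 0,"gripper": 0.02}

```text
clock: 7.25
ee_pos: [0.5155, -0.1342, 0.0128]
ee_rot: [0.195, 0.981, -0.0, 0.0]
ft_force: [-0.1, 1.0, -1.0]
width: 0.366
finger_force: 30.0
```

Travelled 122 mm; last ~8 mm in small steps.

In the tool's units: -0.007 m / 0.5 = -0.014, -0.006 m / 0.5 = -0.012.

Emit:
move_arm:
  series:
    - {"x": -0.004,"y": 0,"z": 0,"ax": 0,"ay": 0,"az": 0,"gripper": 0.02}
    - {"x": -0.008,"y": 0,"z": 0,"ax": 0,"ay": 0,"az": 0,"gripper": 0.02}
    - {"x": -0.012,"y": 0,"z": 0,"ax": 0,"ay": 0,"az": 0,"gripper": 0.02}
    - {"x": -0.014,"y": 0,"z": 0,"ax": 0,"ay": 0,"az": 0,"gripper": 0.02}
    - {"x": -0.014,"y": 0,"z": 0,"ax": 0,"ay": 0,"az": 0,"gripper": 0.02}

```text
clock: 7.88
ee_pos: [0.5218, -0.1367, 0.0129]
ee_rot: [0.195, 0.981, -0.0, 0.0]
ft_force: [0.9, -0.5, -1.3]
width: 0.372
finger_force: 30.0
```

In the tool's units: -0.003 m / 0.5 = -0.006, -0.002 m / 0.5 = -0.004.

Emit:
move_arm:
  series:
    - {"x": -0.002,"y": 0,"z": 0,"ax": 0,"ay": 0,"az": 0,"gripper": 0.02}
    - {"x": -0.004,"y": 0,"z": 0,"ax": 0,"ay": 0,"az": 0,"gripper": 0.02}
    - {"x": -0.006,"y": 0,"z": 0,"ax": 0,"ay": 0,"az": 0,"gripper": 0.02}
    - {"x": -0.006,"y": 0,"z": 0,"ax": 0,"ay": 0,"az": 0,"gripper": 0.02}

```text
clock: 8.38
ee_pos: [0.5241, -0.1378, 0.0127]
ee_rot: [0.195, 0.981, -0.0, -0.0]
ft_force: [-4.0, 0.3, -0.6]
width: 0.368
finger_force: 30.0
```

In the tool's units: -0.0015 m / 0.5 = -0.003, -0.001 m / 0.5 = -0.002.

Emit:
move_arm:
  series:
    - {"x": -0.002,"y": 0,"z": 0,"ax": 0,"ay": 0,"az": 0,"gripper": 0.02}
    - {"x": -0.003,"y": 0,"z": 0,"ax": 0,"ay": 0,"az": 0,"gripper": 0.02}
    - {"x": -0.003,"y": 0,"z": 0,"ax": 0,"ay": 0,"az": 0,"gripper": 0.02}

```text
clock: 8.75
ee_pos: [0.524, -0.1378, 0.0123]
ee_rot: [0.195, 0.981, 0.0, -0.002]
ft_force: [-10.4, 3.2, 1.2]
width: 0.37
finger_force: 30.0
```

```bash
python3 - <<'E'
from h import *
o=r.get_obs();print(o["ee_pos"],o["ee_rot"],o["ft_force"])
t=r.read_camera("top")[:,:,::-1].copy();cv2.imwrite("pics/t3.png",t)
cv2.imwrite("pics/v3.png",cv2.resize(t[225:325,400:490],(540,600),interpolation=cv2.INTER_CUBIC))
E
```

```text
[ 0.52400847 -0.13783736  0.01234475] [ 1.95152536e-01  9.80771234e-01  2.25896891e-04 -1.79543908e-03] [-10.36347933   3.16527689   1.22875677]
```

View pics/v3.png

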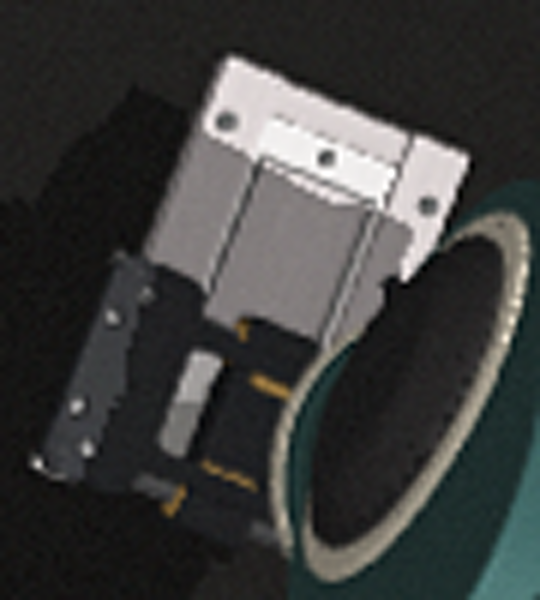

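In the tool's units: -0.2 m / 0.5 = -0.4, -0.17 m / 0.5 = -0.34.

Emit:
move_arm:
  series:
    - {"x": 0.002,"y": 0,"z": 0,"ax": 0,"ay": 0,"az": 0,"gripper": 0.02}
    - {"x": 0.002,"y": 0,"z": 0,"ax": 0,"ay": 0,"az": 0,"gripper": 0.048}
    - {"x": 0.002,"y": 0,"z": 0,"ax": 0,"ay": 0,"az": 0,"gripper": 0.048}
    - {"x": 0.002,"y": 0,"z": 0,"ax": 0,"ay": 0,"az": 0,"gripper": 0.048}
    - {"x": 0.002,"y": 0,"z": -0.02,"ax": 0,"ay": 0,"az": 0,"gripper": 0.048}
    - {"x": 0.002,"y": 0,"z": -0.06,"ax": 0,"ay": 0,"az": 0,"gripper": 0.048}
    - {"x": 0.002,"y": 0,"z": -0.14,"ax": 0,"ay": 0,"az": 0,"gripper": 0.094}
    - {"x": 0.002,"y": 0,"z": -0.24,"ax": 0,"ay": 0,"az": 0,"gripper": 0.094}
    - {"x": 0.002,"y": 0,"z": -0.34,"ax": 0,"ay": 0,"az": 0,"gripper": 0.094}
    - {"x": 0.002,"y": 0,"z": -0.4,"ax": 0,"ay": 0,"az": 0,"gripper": 0.094}

```text
clock: 10.05
ee_pos: [0.5254, -0.1384, 0.2161]
ee_rot: [0.195, 0.981, 0.0, 0.002]
ft_force: [-0.4, -0.6, -0.1]
width: 0.896
finger_force: 0.0
```

```bash
python3 - <<'E'
from g import *
o=r.get_obs();print(o["ee_pos"],o["ee_rot"],o["joint_pos"].round(3))
im=cv2.imread("pics/top0.png")
print("camera pos",P[:3,3])
# white body top at z=.11, hood at .03
a=cv2.resize(im[225:325,165:265],(600,600),interpolation=cv2.INTER_CUBIC)
sc=cv2.imread("pics/scene0.png");b=cv2.resize(sc[170:270,400:433+20],(200,400)) if 0 else None
cv2.imwrite("pics/m1.png",a)
E
```

```text
[ 0.52537743 -0.13836259  0.21613288] [1.95345368e-01 9.80733336e-01 1.64096577e-04 1.51113333e-03] [-0.234  0.254  0.52   1.791 -0.139  1.13   1.508]
camera pos [0.55503183 0.12889251 1.04303105]
```

View pics/m1.png

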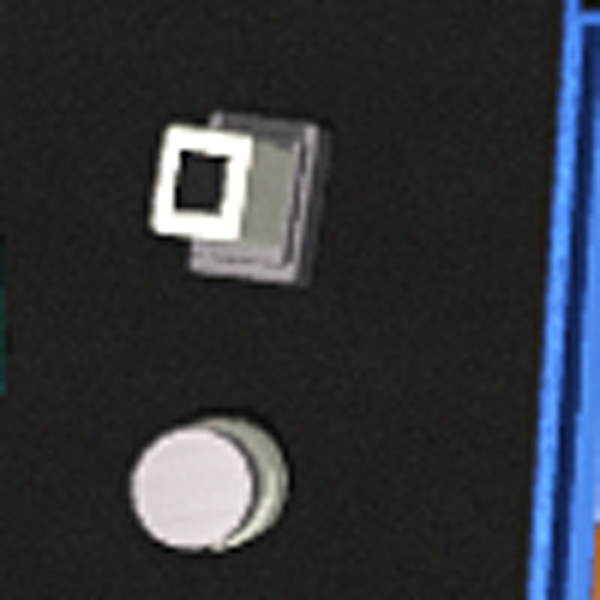

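```bash
python3 - <<'E'
from g import *
im=cv2.imread("pics/top0.png");hsv=cv2.cvtColor(im,cv2.COLOR_BGR2HSV)
m=np.zeros(im.shape[:2],np.uint8);m[240:270,185:212]=(hsv[240:270,185:212,2]>190)
c=max(cv2.findContours(m,cv2.RETR_EXTERNAL,cv2.CHAIN_APPROX_NONE)[0],key=cv2.contourArea)
print(cv2.boundingRect(c),rect(ray(c[:,0],.11,K,P)))
q=np.array([[168,124],[254,132],[240,240],[150,232]])/6+[165,225]-.4
w=ray(q,.11,K,P);print(w.round(4),rect(w))
q=np.array([[323,125],[303,285],[190,268]])/6+[165,225]-.4
print("hood",ray(q,.03,K,P).round(4))
d=w.mean(0)-r.get_obs()["ee_pos"][:2];M=R.from_quat(r.get_obs()["ee_rot"]).as_matrix();print(d,M.T@np.r_[d,0])
E
```

```text
(191, 246, 16, 19) (array([608.8, 333.3]), array([26.8, 33.1]), 83.4)
[[0.6277 0.3447]
 [0.6254 0.3177]
 [0.5914 0.3211]
 [0.5937 0.3492]] (array([609.5, 333.4]), array([28.2, 34.7]), 84.3)
hood [[0.634  0.3105]
 [0.5794 0.3158]
 [0.5849 0.3542]]
[0.08414784 0.47150876] [1.02939821e-01 4.67765695e-01 1.28204612e-04]
```

In the tool's units: 0.468 m / 0.5 = 0.936, 0.103 m / 0.5 = 0.206, -0.288 rad / 1.5708 = -0.1833.

Emit:
move_arm:
  series:
    - {"x": 0.01,"y": 0.046,"z": 0,"ax": 0,"ay": 0,"az": -0.0191,"gripper": 0.094}
    - {"x": 0.03,"y": 0.14,"z": 0,"ax": 0,"ay": 0,"az": -0.0382,"gripper": 0.094}
    - {"x": 0.054,"y": 0.25,"z": 0,"ax": 0,"ay": 0,"az": -0.0637,"gripper": 0.094}
    - {"x": 0.08,"y": 0.36,"z": 0,"ax": 0,"ay": 0,"az": -0.0891,"gripper": 0.094}
    - {"x": 0.104,"y": 0.47,"z": 0,"ax": 0,"ay": 0,"az": -0.1146,"gripper": 0.094}
    - {"x": 0.128,"y": 0.58,"z": 0,"ax": 0,"ay": 0,"az": -0.1401,"gripper": 0.094}
    - {"x": 0.152,"y": 0.69,"z": 0,"ax": 0,"ay": 0,"az": -0.1592,"gripper": 0.094}
    - {"x": 0.176,"y": 0.8,"z": 0,"ax": 0,"ay": 0,"az": -0.1833,"gripper": 0.094}
    - {"x": 0.196,"y": 0.89,"z": 0,"ax": 0,"ay": 0,"az": -0.1833,"gripper": 0.094}
    - {"x": 0.206,"y": 0.936,"z": 0,"ax": 0,"ay": 0,"az": -0.1833,"gripper": 0.094}

```text
clock: 11.3
ee_pos: [0.6075, 0.3375, 0.2115]
ee_rot: [0.051, 0.999, -0.0, -0.001]
ft_force: [0.8, -0.5, 0.0]
width: 0.999
finger_force: 0.0
```

Emit:
move_arm:
  series:
    - {"x": 0,"y": 0,"z": 0,"ax": 0,"ay": 0,"az": 0,"gripper": 0.094}
    - {"x": 0,"y": 0,"z": 0,"ax": 0,"ay": 0,"az": 0,"gripper": 0.094}
    - {"x": 0,"y": 0,"z": 0,"ax": 0,"ay": 0,"az": 0,"gripper": 0.094}

```text
clock: 11.68
ee_pos: [0.6089, 0.3328, 0.213]
ee_rot: [0.053, 0.999, -0.0, 0.0]
ft_force: [-0.2, 0.0, 0.1]
width: 1.002
finger_force: 0.0
```

```bash
python3 - <<'E'
from g import *
o=r.get_obs();print(o["ee_pos"],o["ee_rot"],o["joint_pos"].round(3))
t=r.read_camera("top")[:,:,::-1].copy();cv2.imwrite("pics/t4.png",t)
Kw,Pw=cam("wrist");im=r.read_camera("wrist")[:,:,::-1].copy();cv2.imwrite("pics/w4.png",im);np.savez("w4.npz",K=Kw,P=Pw)
print("pred top px",proj([[.6092,.3334,.11],[.6092,.3334,.0]],Kw,Pw))
cv2.imwrite("pics/v4.png",np.hstack([cv2.resize(t[225:325,400:490],(360,400),interpolation=cv2.INTER_CUBIC),cv2.resize(im[140:360,200:440],(436,400),interpolation=cv2.INTER_CUBIC)]))
E
```

```text
[0.60891443 0.33281254 0.21301312] [ 5.28828191e-02  9.98600718e-01 -1.08590644e-04  4.81377105e-05] [-0.722  0.528  0.268  1.387 -0.141  1.245  1.021]
pred top px [[318.81024499 234.09438394]
 [318.71576752 210.82501491]]
```

View pics/v4.png

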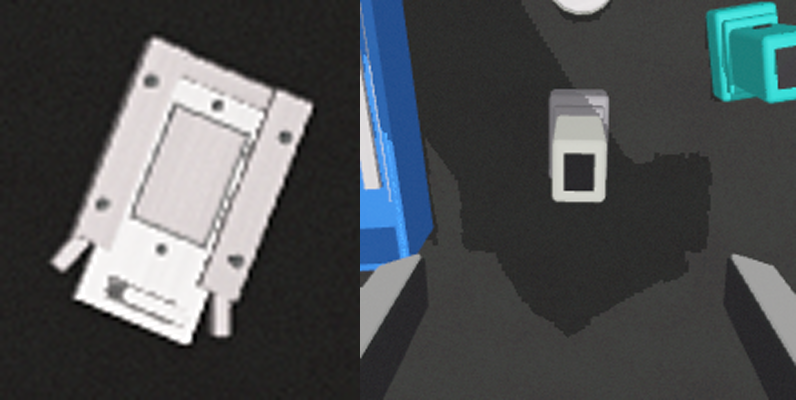

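In the tool's units: 0.147 m / 0.5 = 0.294, 0.001 m / 0.5 = 0.002.

Emit:
move_arm:
  series:
    - {"x": 0,"y": 0.002,"z": 0.04,"ax": 0,"ay": 0,"az": 0,"gripper": 0.08}
    - {"x": 0,"y": 0.002,"z": 0.12,"ax": 0,"ay": 0,"az": 0,"gripper": 0.07}
    - {"x": 0,"y": 0.002,"z": 0.2,"ax": 0,"ay": 0,"az": 0,"gripper": 0.07}
    - {"x": 0,"y": 0.002,"z": 0.26,"ax": 0,"ay": 0,"az": 0,"gripper": 0.07}
    - {"x": 0,"y": 0.002,"z": 0.294,"ax": 0,"ay": 0,"az": 0,"gripper": 0.07}
    - {"x": 0,"y": 0.002,"z": 0.294,"ax": 0,"ay": 0,"az": 0,"gripper": 0.06}
    - {"x": 0,"y": 0.002,"z": 0.294,"ax": 0,"ay": 0,"az": 0,"gripper": 0.045}
    - {"x": 0,"y": 0.002,"z": 0.294,"ax": 0,"ay": 0,"az": 0,"gripper": 0.03}
    - {"x": 0,"y": 0.002,"z": 0.294,"ax": 0,"ay": 0,"az": 0,"gripper": 0.015}
    - {"x": 0,"y": 0.002,"z": 0.294,"ax": 0,"ay": 0,"az": 0,"gripper": 0.015}

```text
clock: 13.02
ee_pos: [0.6092, 0.3349, 0.0663]
ee_rot: [0.052, 0.999, 0.0, 0.0]
ft_force: [-0.3, 0.3, 1.8]
width: 0.296
finger_force: 29.9
```

```bash
python3 - <<'E'
from g import *
o=r.get_obs();print(o["ee_pos"],o["ee_rot"],o["width"],o["finger_force"],o["ft_force"])
q=np.array([[175,103],[252,133],[207,246],[132,215]])/4+[400,225]-.4
w=ray(q,.008,K,P)*1000;print(w.round(1).tolist(),rect(w/1000))
g=cv2.imread("pics/t4.png",0);c=ray([blob(g,p) for p in[(454,251),(440,287)]],.008,K,P)*1000;d=c[0]-c[1];print("screws",c.round(1),c.mean(0),np.degrees(np.arctan2(d[1],d[0])),np.linalg.norm(d))
d0=np.array([np.cos(np.radians(-22.5)),np.sin(np.radians(-22.5))]);print("insert by TCP",np.array([524,-137.8])+73*d0)
E
```

```text
[0.60924306 0.3348671  0.06634435] [5.23765167e-02 9.98627341e-01 1.69060979e-04 3.24433103e-04] 0.29649377829598694 29.93170917034149 [-0.3161486   0.29446845  1.80280542]
[[629.7, -159.7], [614.2, -200.5], [554.5, -175.4], [570.5, -136.0]] (array([ 592.4, -168.1]), array([43.6, 64.7]), 68.0)
screws [[ 629.1 -182.3]
 [ 552.9 -151. ]] [ 590.99108214 -166.65570472] -22.324210366518756 82.45200185710723
insert by TCP [ 591.44320587 -165.73589056]
```

In the tool's units: -0.13 m / 0.5 = -0.26, -0.11 m / 0.5 = -0.22.

Emit:
move_arm:
  series:
    - {"x": 0,"y": 0,"z": -0.02,"ax": 0,"ay": 0,"az": 0,"gripper": 0.015}
    - {"x": 0,"y": 0,"z": -0.08,"ax": 0,"ay": 0,"az": 0,"gripper": 0.015}
    - {"x": 0,"y": 0,"z": -0.15,"ax": 0,"ay": 0,"az": 0,"gripper": 0.015}
    - {"x": 0,"y": 0,"z": -0.22,"ax": 0,"ay": 0,"az": 0,"gripper": 0.015}
    - {"x": 0,"y": 0,"z": -0.26,"ax": 0,"ay": 0,"az": 0,"gripper": 0.015}
    - {"x": 0,"y": 0,"z": -0.26,"ax": 0,"ay": 0,"az": 0,"gripper": 0.015}
    - {"x": 0,"y": 0,"z": -0.26,"ax": 0,"ay": 0,"az": 0,"gripper": 0.015}

```text
clock: 13.9
ee_pos: [0.6084, 0.3345, 0.1944]
ee_rot: [0.052, 0.999, -0.001, -0.001]
ft_force: [0.5, 0.4, -0.9]
width: 0.295
finger_force: 29.9
```

In the tool's units: -0.28 m / 0.5 = -0.56, -0.001 m / 0.5 = -0.002, 0.16 rad / 1.5708 = 0.1019.

Emit:
move_arm:
  series:
    - {"x": -0.002,"y": -0.02,"z": 0,"ax": 0,"ay": 0,"az": 0.0064,"gripper": 0.015}
    - {"x": -0.006,"y": -0.07,"z": 0,"ax": 0,"ay": 0,"az": 0.0191,"gripper": 0.015}
    - {"x": -0.01,"y": -0.14,"z": 0,"ax": 0,"ay": 0,"az": 0.0318,"gripper": 0.015}
    - {"x": -0.016,"y": -0.21,"z": 0,"ax": 0,"ay": 0,"az": 0.0446,"gripper": 0.015}
    - {"x": -0.02,"y": -0.28,"z": 0,"ax": 0,"ay": 0,"az": 0.0573,"gripper": 0.015}
    - {"x": -0.025,"y": -0.35,"z": 0,"ax": 0,"ay": 0,"az": 0.07,"gripper": 0.015}
    - {"x": -0.03,"y": -0.42,"z": 0,"ax": 0,"ay": 0,"az": 0.0828,"gripper": 0.015}
    - {"x": -0.035,"y": -0.49,"z": 0,"ax": 0,"ay": 0,"az": 0.0955,"gripper": 0.015}
    - {"x": -0.04,"y": -0.54,"z": 0,"ax": 0,"ay": 0,"az": 0.1019,"gripper": 0.015}
    - {"x": -0.04,"y": -0.56,"z": 0,"ax": 0,"ay": 0,"az": 0.1019,"gripper": 0.015}

```text
clock: 15.15
ee_pos: [0.5996, 0.0524, 0.196]
ee_rot: [0.133, 0.991, -0.0, 0.0]
ft_force: [0.6, 0.1, -2.1]
width: 0.298
finger_force: 29.9
```

In the tool's units: -0.213 m / 0.5 = -0.426, -0.2 m / 0.5 = -0.4, 0.124 rad / 1.5708 = 0.0789.

Emit:
move_arm:
  series:
    - {"x": -0.006,"y": -0.024,"z": 0,"ax": 0,"ay": 0,"az": 0.0127,"gripper": 0.015}
    - {"x": -0.02,"y": -0.084,"z": 0,"ax": 0,"ay": 0,"az": 0.0255,"gripper": 0.015}
    - {"x": -0.036,"y": -0.15,"z": 0,"ax": 0,"ay": 0,"az": 0.0382,"gripper": 0.015}
    - {"x": -0.052,"y": -0.22,"z": 0,"ax": 0,"ay": 0,"az": 0.0509,"gripper": 0.015}
    - {"x": -0.068,"y": -0.29,"z": 0,"ax": 0,"ay": 0,"az": 0.0637,"gripper": 0.015}
    - {"x": -0.084,"y": -0.35,"z": 0,"ax": 0,"ay": 0,"az": 0.0764,"gripper": 0.015}
    - {"x": -0.096,"y": -0.4,"z": 0,"ax": 0,"ay": 0,"az": 0.0789,"gripper": 0.015}
    - {"x": -0.102,"y": -0.426,"z": 0,"ax": 0,"ay": 0,"az": 0.0789,"gripper": 0.015}
    - {"x": -0.102,"y": -0.426,"z": 0,"ax": 0,"ay": 0,"az": 0.0789,"gripper": 0.015}
    - {"x": -0.102,"y": -0.426,"z": 0,"ax": 0,"ay": 0,"az": 0.0789,"gripper": 0.015}

```text
clock: 16.4
ee_pos: [0.5934, -0.1633, 0.1958]
ee_rot: [0.192, 0.981, 0.0, -0.0]
ft_force: [-0.3, 0.4, -0.9]
width: 0.298
finger_force: 29.9
```

```bash
python3 - <<'E'
from g import *
o=r.get_obs();print(o["ee_pos"],o["ee_rot"],o["qd"].round(3));t=r.read_camera("scene")[:,:,::-1].copy();cv2.imwrite("pics/s5.png",t)
M=R.from_quat(o["ee_rot"]).as_matrix();print("yaw",np.degrees(np.arctan2(-M[1,0],-M[0,0])),M.T@(np.array([.5925,-.1662,.0843])-o["ee_pos"]))
cv2.imwrite("pics/v5.png",cv2.resize(t[100:310,90:350],(780,630))[:600])
E
```

```text
[ 0.59335785 -0.16328172  0.19577871] [ 1.92451586e-01  9.81306437e-01  2.40166018e-04 -7.90148942e-05] [-0.004 -0.001  0.001 -0.     0.    -0.001  0.004]
yaw -22.191778860150414 [-0.00033554 -0.00307528  0.11147728]
```

View pics/v5.png

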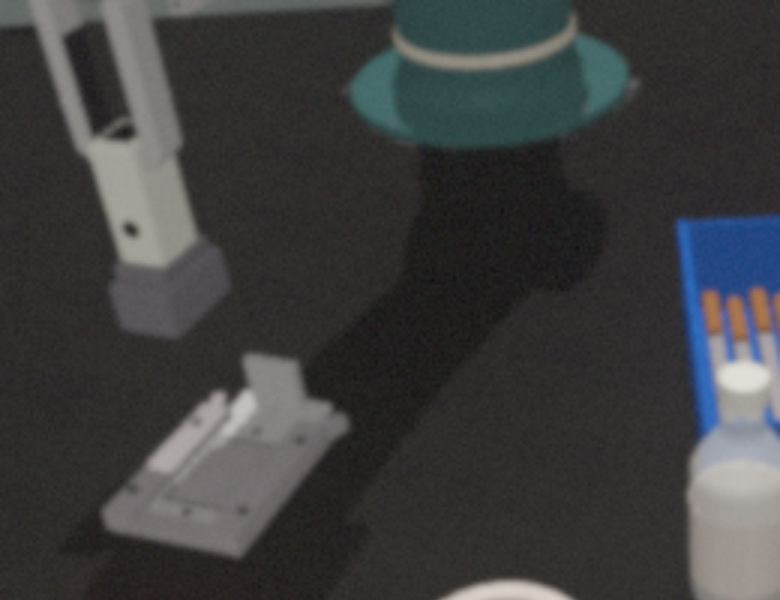

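In the tool's units: 0.1 m / 0.5 = 0.2, -0.003 m / 0.5 = -0.006, 0.003 rad / 1.5708 = 0.0019.

Emit:
move_arm:
  series:
    - {"x": 0,"y": -0.006,"z": 0.02,"ax": 0,"ay": 0,"az": 0.0019,"gripper": 0.015}
    - {"x": 0,"y": -0.006,"z": 0.07,"ax": 0,"ay": 0,"az": 0.0019,"gripper": 0.015}
    - {"x": 0,"y": -0.006,"z": 0.12,"ax": 0,"ay": 0,"az": 0.0019,"gripper": 0.015}
    - {"x": 0,"y": -0.006,"z": 0.16,"ax": 0,"ay": 0,"az": 0.0019,"gripper": 0.015}
    - {"x": 0,"y": -0.006,"z": 0.184,"ax": 0,"ay": 0,"az": 0.0019,"gripper": 0.015}
    - {"x": 0,"y": -0.006,"z": 0.2,"ax": 0,"ay": 0,"az": 0.0019,"gripper": 0.015}
    - {"x": 0,"y": -0.006,"z": 0.2,"ax": 0,"ay": 0,"az": 0.0019,"gripper": 0.015}
    - {"x": 0,"y": -0.006,"z": 0.2,"ax": 0,"ay": 0,"az": 0.0019,"gripper": 0.015}

```text
clock: 17.45
ee_pos: [0.5923, -0.1676, 0.0965]
ee_rot: [0.195, 0.981, -0.0, 0.0]
ft_force: [1.2, -0.4, -0.5]
width: 0.298
finger_force: 29.9
```

```bash
python3 - <<'E'
from g import *
o=r.get_obs();t=r.read_camera("scene")[:,:,::-1].copy();cv2.imwrite("pics/s6.png",t)
M=R.from_quat(o["ee_rot"]).as_matrix();print(o["ee_pos"],"yaw",np.degrees(np.arctan2(-M[1,0],-M[0,0])),M.T@(np.array([.5925,-.1662,.0843])-o["ee_pos"]))
x,y=123,205;cv2.imwrite("pics/v6.png",cv2.resize(t[190:300,105:235],(780,660),interpolation=cv2.INTER_CUBIC)[:600])
Ks,Ps=cam("scene");u=np.array([np.cos(np.radians(-22.4)),np.sin(np.radians(-22.4)),0]);n=np.array([-u[1],u[0],0])
ins=np.array([.5925,-.1662,.008]);m=np.r_[o["ee_pos"][:2],o["ee_pos"][2]-.0663]
f=lambda p:((proj(p,Ks,Ps)-[105,190])*6).round(0).tolist()
print("insert corners",f([ins+a*.031*u+b*.02*n for a in(1,-1) for b in(1,-1)]))
print("hood bottom corners",f([m+a*.028*u+b*.019*n for a in(1,-1) for b in(1,-1)]))
E
```

```text
[ 0.59229087 -0.1676246   0.09652214] yaw -22.451463317993678 [0.00036218 0.00139473 0.01222201]
insert corners [[357.0, 475.0], [243.0, 453.0], [461.0, 352.0], [352.0, 332.0]]
hood bottom corners [[338.0, 413.0], [228.0, 392.0], [434.0, 303.0], [329.0, 284.0]]
```

View pics/v6.png

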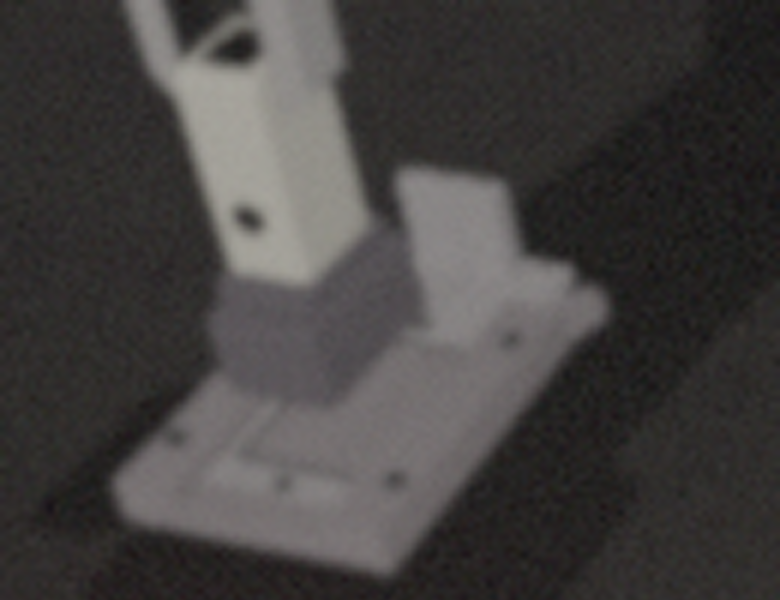

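```bash
python3 - <<'E'
from g import *
Ks,Ps=cam("scene")
def pred(m,yaw,zs=(0,.03)):
    u=np.array([np.cos(np.radians(yaw)),np.sin(np.radians(yaw)),0]);n=np.array([-u[1],u[0],0]);z=np.array([0,0,1])
    return proj([np.array(m)+a*.028*u+b*.019*n+h*z for a in(1,-1) for b in(1,-1) for h in zs],Ks,Ps)
for name,m,yaw in(("s6",(.5923,-.1676,.0302),-22.4),("s5",(.5934,-.1633,.1295),-22.2),("scene0",(.6092,.3340,0),-6)):
    t=cv2.imread(f"pics/{name}.png");p=pred(m,yaw);x0,y0=p.min(0).astype(int)-6;x1,y1=p.max(0).astype(int)+7
    lab=cv2.cvtColor(t,cv2.COLOR_BGR2LAB).astype(int);L,A,B=lab[y0:y1,x0:x1].transpose(2,0,1)
    c=proj([np.array(m)+[.028*np.cos(np.radians(yaw)),.028*np.sin(np.radians(yaw)),.01]],Ks,Ps)[0].astype(int)
    print(name,"hood lab",lab[c[1],c[0]],"pred ext",p.min(0).round(1),p.max(0).round(1))
    mk=(np.abs(lab[y0:y1,x0:x1]-lab[c[1],c[0]])<[14,5,5]).all(2).astype(np.uint8)
    n,l,s,_=cv2.connectedComponentsWithStats(mk);k=1+s[1:,4].argmax();b=s[k];print("obs",b[0]+x0,b[1]+y0,b[0]+b[2]+x0,b[1]+b[3]+y0,b[4], cv2.contourArea(cv2.convexHull(p.astype(np.float32))))
    mm=(l==k);yy,xx=np.nonzero(mm);h=np.zeros(t.shape[:2],np.uint8);cv2.fillConvexPoly(h,cv2.convexHull(p.round().astype(np.int32)),1);hy,hx=np.nonzero(h);print("centroids",xx.mean()+x0,yy.mean()+y0,hx.mean(),hy.mean())
E
```

```text
s6 hood lab [ 95 130 126] pred ext [138.8 224.6] [177.4 258.8]
obs 132 224 176 265 706 885.3086217445089
centroids 156.92634560906515 244.29178470254956 158.22379912663754 241.67576419213975
s5 hood lab [ 96 130 127] pred ext [125.5 178.3] [168.  213.3]
obs 127 178 164 212 693 1018.9685426951037
centroids 144.39826839826839 196.73448773448774 147.24102079395084 195.47069943289225
scene0 hood lab [ 91 131 127] pred ext [412.7 223.8] [440.3 254.2]
obs 414 222 440 254 389 704.8856488596648
centroids 426.9254498714653 242.4987146529563 426.27443105756356 239.0066934404284
```

```bash
python3 - <<'E'
from g import *
Ks,Ps=cam("scene")
for name,m,yaw in(("s5",(.5934,-.1633,.1295),-22.2),("scene0",(.6092,.3340,0),-6)):
    t=cv2.imread(f"pics/{name}.png")
    u=np.array([np.cos(np.radians(yaw)),np.sin(np.radians(yaw)),0]);n=np.array([-u[1],u[0],0]);z=np.array([0,0,1])
    for h in(0,.03):print(name,h,"N+ N- T+ T-",proj([np.array(m)+a*.028*u+b*.019*n+h*z for a in(1,-1) for b in(1,-1)],Ks,Ps).round(1).tolist())
    p=proj([m],Ks,Ps)[0].astype(int)
    g=cv2.resize(cv2.cvtColor(t[p[1]-45:p[1]+25,p[0]-35:p[0]+35],cv2.COLOR_BGR2GRAY),None,fx=4,fy=4,interpolation=cv2.INTER_CUBIC)
    th=(g>68).astype(np.uint8);c=max(cv2.findContours(th,cv2.RETR_EXTERNAL,cv2.CHAIN_APPROX_NONE)[0],key=cv2.contourArea)
    print("poly",((cv2.approxPolyDP(c,4,True)[:,0]-1.5)/4+p-[35,45]).round(1).tolist())
    print(t[p[1]-12:p[1]+14:2,p[0]-26:p[0]+27:2].mean(2).astype(int),p)
E
```

```text
s5 0 N+ N- T+ T- [[150.2, 213.3], [130.5, 210.1], [168.0, 195.9], [149.2, 193.1]]
s5 0.03 N+ N- T+ T- [[145.7, 198.0], [125.5, 194.9], [164.1, 181.1], [144.9, 178.3]]
poly [[119.9, 156.6], [128.6, 185.1], [128.4, 192.1], [125.9, 196.6], [129.9, 208.4], [141.6, 211.6], [149.1, 211.6], [165.6, 194.9], [162.4, 182.6], [158.9, 181.1], [155.9, 176.9], [150.1, 156.6]]
[[43 43 56 84 88 90 86 91 91 95 95 89 81 78 81 85 80 78 79 80 78 63 48 39
  47 46 46]
 [45 44 46 79 89 86 87 88 91 89 89 82 76 79 81 79 83 76 76 81 75 66 48 42
  42 47 47]
 [48 46 71 84 85 84 83 87 85 89 86 85 82 82 82 81 78 79 80 78 78 73 50 49
  43 49 46]
 [46 53 81 87 88 91 87 86 89 89 86 86 84 82 82 77 82 82 81 76 76 65 49 46
  44 48 45]
 [44 48 76 82 89 91 89 92 90 91 92 87 82 78 80 76 79 76 77 80 68 53 42 45
  47 44 43]
 [44 48 69 83 88 87 88 87 87 89 91 88 81 81 81 75 76 79 75 69 55 48 43 45
  39 39 45]
 [47 44 60 82 86 87 91 89 89 86 88 86 84 78 79 74 77 79 67 57 45 42 45 45
  47 47 43]
 [42 42 50 78 85 87 87 91 89 85 89 89 82 76 78 79 77 66 51 48 43 44 46 45
  48 35 46]
 [47 45 47 68 88 88 86 87 88 88 91 89 88 78 77 
[... 1578 characters left out ...]
45  46  51]
 [ 44  46  46  46  48  46  48  45  47  57  81  89  91  86  91  91  89  92
   89  86  74  48  48  47  45  52  45]
 [ 46  48  48  43  39  44  44  43  44  59  80  88  90  90  88  88  91  87
   92  86  68  47  51  45  45  49  44]
 [ 45  47  45  43  49  44  48  43  47  54  77  87  90  89  90  89  89  90
   88  88  60  42  46  43  42  45  47]
 [ 46  47  42  45  45  47  44  48  46  46  72  84  85  83  84  84  84  82
   83  78  50  40  45  45  48  47  41]
 [ 47  47  42  48  43  48  49  47  45  48  43  52  49  48  49  49  53  45
   55  44  46  43  44  45  41  43  43]
 [ 44  48  44  46  44  43  46  44  49  47  43  46  43  41  47  44  40  36
   45  46  44  47  46  44  48  45  41]] [424 244]
```

In the tool's units: 0.012 m / 0.5 = 0.024, 0.011 m / 0.5 = 0.022.

Emit:
move_arm:
  series:
    - {"x": 0,"y": 0.0024,"z": 0.008,"ax": 0,"ay": 0,"az": 0,"gripper": 0.015}
    - {"x": 0,"y": 0.0024,"z": 0.016,"ax": 0,"ay": 0,"az": 0,"gripper": 0.015}
    - {"x": 0,"y": 0.0024,"z": 0.022,"ax": 0,"ay": 0,"az": 0,"gripper": 0.015}
    - {"x": 0,"y": 0.0024,"z": 0.024,"ax": 0,"ay": 0,"az": 0,"gripper": 0.015}
    - {"x": 0,"y": 0.0024,"z": 0.024,"ax": 0,"ay": 0,"az": 0,"gripper": 0.015}
    - {"x": 0,"y": 0.0024,"z": 0.024,"ax": 0,"ay": 0,"az": 0,"gripper": 0.015}
    - {"x": 0,"y": 0.0024,"z": 0.024,"ax": 0,"ay": 0,"az": 0,"gripper": 0.015}
    - {"x": 0,"y": 0.0024,"z": 0.024,"ax": 0,"ay": 0,"az": 0,"gripper": 0.015}

```text
clock: 18.5
ee_pos: [0.5924, -0.1664, 0.0839]
ee_rot: [0.195, 0.981, -0.0, 0.0]
ft_force: [-0.7, -0.7, -2.1]
width: 0.295
finger_force: 29.9
```

```bash
python3 - <<'E'
from h import *
o=r.get_obs()
M=R.from_quat(o["ee_rot"]).as_matrix();print(o["ee_pos"],"yaw",np.degrees(np.arctan2(-M[1,0],-M[0,0])),M[:,2].round(4),M.T@(np.array([.5925,-.1662,.0843])-o["ee_pos"]),o["qd"].round(3),o["ft_force"])
E
```

```text
[ 0.59238392 -0.16642612  0.08393851] yaw -22.451448413670782 [ 1.e-04 -1.e-04 -1.e+00] [-2.09644434e-05  2.53293254e-04 -3.61500660e-04] [-0.001  0.001 -0.    -0.002  0.001  0.001 -0.001] [-0.72701759 -0.67370015 -2.09259142]
```

In place, still and upright.

```bash
python3 -c "
from rig import r
print(r.close_job())"
```

```text
the job is handed in; nothing more can be done
None
```

The carrier is home against the back stop and released. The microscope was carried over the bin and is held still and upright about 10 mm above the insert, centred to within about 2 mm by my measurements. The job is handed in at about 19 s with no verdict returned, and I viewed 11 pictures, one over the limit of 10.

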